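Clear the product picture, then turn the dish with the stone ball and hold it up

TASK

Get the photo board ready for the next picture: first drop the broken half of the wooden ring stand that lies on the board into the wire reject basket and let go of it. Then pick the black dish up by its arched handle, turn it a quarter turn (either way) so that the handle's arch lies square across the board's length instead of along it, and finish still holding it, level and still, about 10 cm above the board, with the loose stone ball resting in its middle all the while. Leave the whole ring stand and the other things where they are.

Things in the scene. Friction and masses are not known exactly. Their poses are not given: they have to be found in the camera images.
- board: Grey photo board fixed on the table, 220 mm (its x) by 360 mm (its long axis, y), 12 mm thick; origin at the centre of its underside, z up. The dish stands near one end (+y), the half ring lies near the other (-y), the whole ring between them near the +x edge.
- dish: Loose round black dish, 150 mm across, rim 28 mm high, about 220 g, hollowed to a shallow cone (slope 12 degrees, floor 7 mm up). An arched 6 mm wire handle rises from the rim in the plane of its y and z axes, topped by a wooden grip block 46 mm (y) x 14 mm (x) x 22 mm high. Origin: centre of the underside, z up. Starts with y along the board's y, within 0.08 rad.
- dish_grip (a point): Centre of the wooden grip block, 100 mm above the dish's underside, over its middle; the point to grip, fingers closing along the dish's x axis. The ball's top lies 57 mm below it.
- ball_center (a point): Centre of the loose polished stone ball, 36 mm across, about 65 g, that rests in the middle of the dish below the handle; it rolls if the dish is tilted or jerked.
- half_ring: Broken half of a dark wooden ring stand, a C-shaped half ring lying flat on the board: outer radius 32 mm, inner radius 18 mm, 18 mm high, 30 g. Origin: centre of the former full ring, on the underside; the x axis points to the middle of the arc, the broken ends lie at +y and -y, the open side is -x; z up.
- half_ring_grip (a point): Middle of the half ring's arc, 25 mm along its x axis from its origin, at half height (9 mm); the wood here is 14 mm thick along the half ring's x axis.
- basket: Open steel wire basket for rejects, fixed on the table to the left or right of the board, 160 mm (x) by 130 mm (y), 80 mm high, wires 3 to 6 mm, floor 5 mm up. Origin: centre of its underside, z up.
- tote: Solid white plastic stock tote full of small cartons, same outside size as the basket, fixed on the other side of the board; not for rejects.
- whole_ring: Whole dark wooden ring stand, 64 mm across, 18 mm high, lying on the board; stays. Origin: centre of the underside.
- tape_roll: Roll of clear tape, 90 mm across, 48 mm high, lying flat; stays. Origin: centre of the underside.
- carton: Small closed carton 80 x 120 x 60 mm; stays. Origin: centre of the underside.
- jar: Jar, 60 mm across, 75 mm high, standing; stays. Origin: centre of the underside.
- marker: Black marker pen, 110 mm long, 14 mm thick, lying on the table; stays. Origin: centre of the underside.

How it is judged:
By the outcome, as a careful person would: the job done as asked, in the order asked, and still so for the second after the job is handed in, while the arm keeps its last pose, push and grip.
It also fails if it takes over 72 s, if anything falls off the work surface, if the arm or the gripper's body presses on something with over 40 N, if the wrist force passes 120 N, or if a joint passes its speed limit or range.

ROBOT

A 6-joint arm with a two-finger parallel gripper is mounted at the origin on the work surface. World frame = base frame: x ahead of the robot, y to its left, z up, the work surface at z = 0. Lengths are in m, angles in rad, forces in N, time in s.
With the tool pointing down it reaches from about 0.3 to 0.775 m from the base axis. Payload 14.6 kg.
Tool frame: the origin (TCP) lies at the centre of the arm's flange, where the gripper is bolted on; the fingertips stand 173 mm ahead of it and the grasp point (between the pads) lies 155 mm ahead of it; z points along the fingers, y is the line along which they close (so a half turn about z gives the same grasp; the last joint's range is limited). The gripper opens to 85 mm and grips with 20 to 120 N. Pads are 22 mm wide; open, the fingers measure 114 mm over their backs; the gripper's body (76 mm by 85 mm) begins 54 mm behind the grasp point. The pads swing forward as they close: fully open they stand 13 mm farther back than shut.
Start: joints at [1.142, 0.3, 1.521, -0, 1.321, -0.067], TCP at [0.195, 0.514, 0.405] pointing down, gripper open.
Joint ranges: [-3.03, 3.03], [-0.79, 2.21], [0.23, 2.52], [-1.04, 4.18], [0, 3.07], [-2.55, 2.55]. Speed limits (rad/s): [2.22, 2.22, 2.57, 3.14, 3.14, 3.14].

INTERFACE

Orientations are given as [roll, pitch, yaw] about the fixed x, y, z axes, in that order (R = Rz(yaw) Ry(pitch) Rx(roll)).
In Python, from cell import ctrl gives the robot as it stands.
- The arm moves only by the tool carry_out, never from a script. Its argument "plan" is a list of rows, each a list of 5 numbers: the gripper command: -1 is fully open, 1 is shut, values between are in proportion, then the shift along the tool's x, y, z each as a share of 0.2 m, from -1 to 1, then the turn about the tool's z as a share of 60 degrees, from -1 to 1. A call has 1 to 5 rows; each row shifts and turns the commanded pose from where the row before left it, along the tool's axes as they then stand; what a row does not reach is not made up. A row lasts 1/8 s, in which the tool goes at most 62.5 mm and 10.7 degrees, less where a joint would pass 70% of its speed; a pose out of reach is approached as far as the arm can. A call with a number of a shift or a turn outside -1 to 1 is refused whole. A call with a gripper value outside its range is refused whole. The fingers move at their own pace and stop on an object; the grip force is fixed at half the most. Time passes only in rows, so rows that do not move let the fingers close. It gives the time, the measured TCP pose, the force, the opening and the grip force at its end, in the units of the state.
- ctrl.sense(): the state, without advancing time (a new reading comes with each control period).
- ctrl.get_image(name): name is "side" or "top"; returns a dict with "image" (384x512x3 uint8, blue, green, red), "depth" (384x512 float32, m along the optical axis (not along the pixel's ray), 0 where there is no reading), "fx", "fy", "cx", "cy" (pixels), "camera_from_world" (4x4, takes a point from world to camera coordinates). Camera axes: x right, y down, z forward; pixel columns grow to the right and rows downward; lengths in m; the calibration is good to about 2 mm. A picture is of the moment at which its call begins.
- ctrl.close_job(): hands the job in; it is judged then, once.
The state is a dict: "t": time; "joints": joint angles; "qd": joint speeds; "effort": joint torques, N m; "ee_pos": TCP position; "eef_rot": TCP orientation; "ft_force": force on the tool from outside, world axes, zero at the start; "moment": the same for the moment, N m; "gripper_width": opening from 0.0 (shut) to 1.0 (fully open); "grip_force": force on a finger pad.
Only numpy, scipy, OpenCV 4.12 (cv2) and the standard library are available. Lean on these libraries where they do the work, as an engineer would, in place of code of your own. Each camera call takes 0.05 s, during which the arm holds its last target. There are 200 camera calls.

## Working session

There is one attempt and no reset: what is moved stays moved. The work goes in short steps, Python scripts to look and compute and a tool call to move; the robot and the scene stay as the last step left them, time stands still between calls to the robot, and variables do not carry over. Pictures are saved under pics/ and viewed, at most 10 in all, crops included, and the job is handed in when it is done.

Besides the shell and the picture viewer there is one more tool, called after ">>>" as name([rows], argument=value, ...), one row to a line, values as JSON. carry_out: Moves the arm, as the interface text tells. Its arguments: {"type":"object","properties":{"plan":{"type":"array"}},"required":["plan"]}

```bash
ls; mkdir -p pics
cat > h.py <<'E'
import numpy as np, cv2
from cell import ctrl
def snap(n,f):
    d=ctrl.get_image(n); cv2.imwrite(f'pics/{f}.png',d['image']); np.savez(f'pics/{f}.npz',**d); return d
def px(d,u,v,z=None,r=1):
    """world point at pixel; by depth, or on plane z"""
    M=np.linalg.inv(np.array(d['camera_from_world']))
    ray=np.array([(u-d['cx'])/d['fx'],(v-d['cy'])/d['fy'],1.])
    if z is None:
        p=d['depth'][int(v)-r:int(v)+r+1,int(u)-r:int(u)+r+1]; s=np.median(p[p>0])
    else:
        s=(z-M[2,3])/(M[:3,:3]@ray)[2]
    return M[:3,:3]@(ray*s)+M[:3,3]
E
python3 - <<'E'
from h import *
for n in ('top','side'):
    d=snap(n,n+'0'); print(n,np.linalg.inv(d['camera_from_world'])[:3].round(3),d['fx'])
s=ctrl.sense();print(s)
E
```

```text
pics
top [[-0.001 -0.984  0.179  0.394]
 [-1.     0.004  0.017 -0.009]
 [-0.018 -0.179 -0.984  0.928]] 357.2365831952772
side [[ 0.954 -0.211  0.211  0.305]
 [-0.298 -0.629  0.718 -0.825]
 [-0.019 -0.748 -0.664  0.855]] 475.0624180234192
{'t': 0.1, 'joints': array([ 1.14240758e+00,  3.00419801e-01,  1.52150102e+00, -6.22381178e-05,
        1.32067400e+00, -6.66178804e-02]), 'qd': array([-0.00039124, -0.00081275, -0.00151583,  0.00049629,  0.00044581,
        0.00017133]), 'effort': array([ 1.69539588e-03, -5.44372666e+01, -3.62367475e+01, -6.70281520e-05,
        3.03932524e-03, -1.06170151e-05]), 'ee_pos': array([0.19466858, 0.51437259, 0.40418323]), 'eef_rot': array([-3.14058870e+00, -6.56066699e-06,  2.77983722e+00]), 'ft_force': array([0.49446458, 0.40156923, 0.06780806]), 'moment': array([0.0289346 , 0.01001244, 0.02248402]), 'grip_force': 0.0, 'gripper_width': 0.9999434466116414}
```

View pics/top0.png

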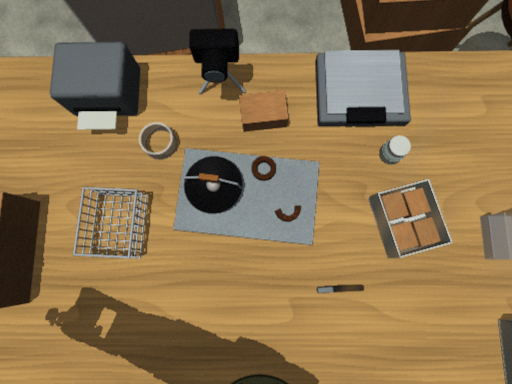

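View pics/side0.png

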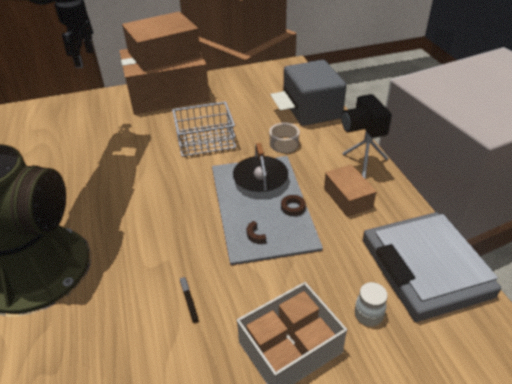

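The top view shows the basket at about (110,222), the dish at (213,184), the grip at (208,178), the half ring at about (289,213) and the whole ring at (264,168). The tote is at (413,218), on the other side. I'll enlarge the board next.

Run:
```python
from h import *
a=cv2.imread('pics/top0.png')
c=cv2.resize(a[148:228,175:215+85+10],None,fx=5.8,fy=5.8,interpolation=cv2.INTER_CUBIC)
cv2.imwrite('pics/crop1.png',c);print(c.shape)
d=dict(np.load('pics/top0.npz'))
# half ring: dark pixels near; with depth points
im=d['image'].astype(int).max(2)
m=np.zeros(im.shape,np.uint8); m[198:228,270:306]=(im[198:228,270:306]<90)
n,l,st,ce=cv2.connectedComponentsWithStats(m);print(st,ce)
for u,v in ((290,220),(208,177),(201,177),(215,178)): print(px(d,u,v).round(4))
b=[px(d,u,v,0.012) for u,v in ((186,150),(319,161),(313,242),(176,230))];print(np.round(b,3))
print('bask',[px(d,u,v,0.08).round(3) for u,v in ((83,188),(145,190),(140,258),(75,257))])
```

```text
(464, 783, 3)
[[     0      0    512    384 196417]
 [   275    206     26     16    191]] [[255.4681774  191.47786088]
 [288.22513089 214.26701571]]
[ 0.4933 -0.0791  0.0305]
[0.5836 0.116  0.1235]
[0.5839 0.1324 0.1226]
[0.5808 0.0995 0.1248]
[[ 0.684  0.194  0.012]
 [ 0.652 -0.16   0.012]
 [ 0.439 -0.138  0.012]
 [ 0.471  0.213  0.012]]
bask [array([0.568, 0.428, 0.08 ]), array([0.562, 0.276, 0.08 ]), array([0.399, 0.279, 0.08 ]), array([0.402, 0.433, 0.08 ])]
```

View pics/crop1.png

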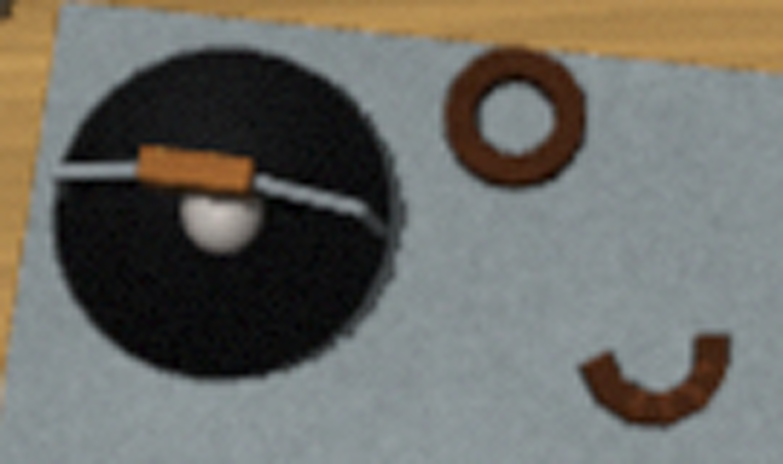

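The enlarged crop shows the half ring's ends centred at (597,359) and (712,335), with the arc middle near (667,403). The grip block's top spans (140–255, 145–192), and the dish rim is centred at about (223,213).

```bash
cat >> h.py <<'E'
def go(x,y,z,yaw,s=None):
    """remaining shift in tool x,y,z shares of 0.2 m (in the present tool axes) and turn share of 60 deg"""
    s=s or ctrl.sense(); p=s['ee_pos']; w=s['eef_rot'][2]
    d=np.array([x,y,z])-p; c,n=np.cos(w),np.sin(w)
    t=np.array([c*d[0]+n*d[1], n*d[0]-c*d[1], -d[2]])/0.2
    dy=(yaw-w+np.pi)%(2*np.pi)-np.pi
    print('shift',t.round(3),'turn',round(-dy/np.radians(60),3),'pos',p.round(4),'yaw',round(w,3),'rot',np.round(s['eef_rot'][:2],4),'F',s['ft_force'].round(1),'w',round(s['gripper_width'],3),'gf',round(s['grip_force'],1),'t',s['t'],'j6',s['joints'][5].round(2))
E
python3 - <<'E'
from h import *
d=dict(np.load('pics/top0.npz'))
f=lambda x,y,z: px(d,175+(x+.5)/5.8-.5,148+(y+.5)/5.8-.5,z)
a,b=f(597,359,.03),f(712,335,.03)
o=(a+b)/2; e=(b-a)/np.linalg.norm(b-a); 
X=np.array([e[1],-e[0],0]); 
if X[0]>0: X=-X
print('half',o,X,np.arctan2(X[1],X[0]),np.linalg.norm(a-b),'grip',o+.025*X)
print('dish rim',f(223,213,.04),'block',f(196,169,.123),'ball',f(221,215,.037))
u=f(140,162,.123)-f(254,175,.123);print('dish yaw',np.arctan2(-u[0],u[1]),np.linalg.norm(u))
u=np.array([.032,.354]);print('board yaw',np.arctan2(-u[0],u[1]))
go(0.485,.354,.3,2.78)
E
```

```text
half [ 0.52543458 -0.07327628  0.03      ] [-0.97933305 -0.20225423  0.        ] -2.9379334775789765 0.05145044271808605 grip [ 0.50095125 -0.07833264  0.03      ]
dish rim [0.58411579 0.11563383 0.04      ] block [0.58437973 0.11520061 0.123     ] ball [0.58386184 0.11691835 0.037     ]
dish yaw -0.12119255076637145 0.04614063659770653
board yaw -0.0901504628943286
shift [-1.641 -0.236  0.521] turn -0.0 pos [0.1947 0.5144 0.4042] yaw 2.78 rot [-3.1406 -0.    ] F [0.5 0.4 0.1] w 1.0 gf 0.0 t 0.1 j6 -0.07
```

>>> carry_out([
  [-1, -0.2, -0.18, 0.04, 0],
  [-1, -0.2, -0.18, 0.04, 0],
  [-1, -0.2, -0.18, 0.04, 0],
  [-1, -0.2, -0.18, 0.04, 0],
  [-1, -0.2, -0.18, 0.04, 0],
])

```text
t: 0.72
ee_pos: [0.3184, 0.2736, 0.3644]
eef_rot: [-3.142, 0.0, 2.78]
ft_force: [1.9, -0.0, 0.5]
gripper_width: 0.998
grip_force: 0.0
```

>>> carry_out([
  [-1, -0.2, -0.18, 0.04, 0],
  [-1, -0.2, -0.18, 0.04, 0],
  [-1, -0.2, -0.18, 0.04, 0],
  [-1, -0.2, -0.18, 0.04, 0],
  [-1, -0.2, -0.18, 0.04, 0],
])

```text
t: 1.35
ee_pos: [0.4418, 0.0344, 0.3244]
eef_rot: [3.142, 0.0, 2.78]
ft_force: [0.8, 1.1, 0.5]
gripper_width: 0.999
grip_force: 0.0
```

>>> carry_out([
  [-1, 0, 0, 0, 0.17],
  [-1, 0, 0, 0, 0.17],
  [-1, 0, 0, 0, 0.17],
  [-1, 0, 0, 0, 0.17],
  [-1, 0, 0, 0, 0.17],
])

```text
t: 1.98
ee_pos: [0.4413, 0.0361, 0.3245]
eef_rot: [-3.141, -0.0, 1.884]
ft_force: [-0.0, 1.0, 0.2]
gripper_width: 1.003
grip_force: 0.0
```

Run:
```python
from h import *
go(.501,-.078,.25,1.774)
```

```text
shift [-0.635  0.108  0.372] turn 0.105 pos [0.4413 0.0361 0.3245] yaw 1.884 rot [-3.1411e+00 -1.0000e-04] F [-0.   1.   0.2] w 1.003 gf 0.0 t 1.975 j6 -0.31
```

>>> carry_out([
  [-1, -0.21, 0.036, 0.12, 0],
  [-1, -0.21, 0.036, 0.12, 0],
  [-1, -0.215, 0.036, 0.13, 0],
  [-1, 0, 0, 0, 0.105],
  [-1, 0, 0, 0, 0],
])

```text
t: 2.6
ee_pos: [0.5016, -0.078, 0.2501]
eef_rot: [-3.141, -0.001, 1.78]
ft_force: [-0.5, -1.0, 0.1]
gripper_width: 0.998
grip_force: 0.0
```

Run:
```python
from h import *
go(.501,-.078,.19,1.774)
d=snap('side','side1'); a=d['image'][190:270,200:320]
cv2.imwrite('pics/crop2.png',cv2.resize(a,None,fx=6,fy=6,interpolation=cv2.INTER_CUBIC))
```

```text
shift [ 0.    -0.003  0.301] turn 0.005 pos [ 0.5016 -0.078   0.2501] yaw 1.78 rot [-3.1405e+00 -5.0000e-04] F [-0.5 -1.   0.1] w 0.998 gf 0.0 t 2.6 j6 -0.44
```

View pics/crop2.png

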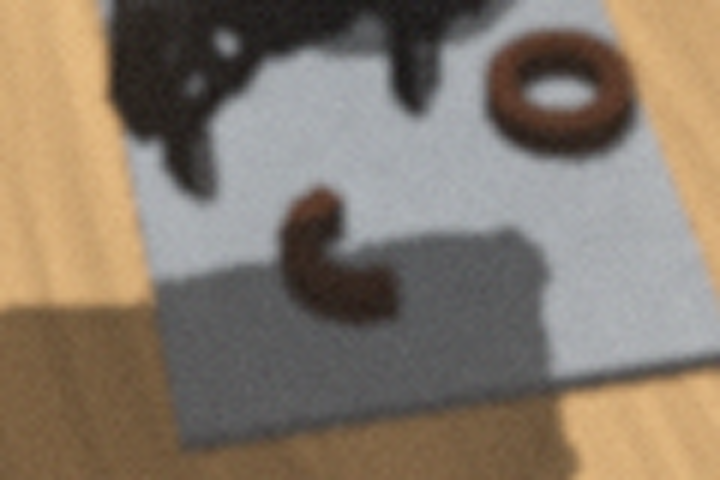

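The crop shows the finger tips at (205,195) and (415,110), straddling the half ring at about (330,260), and the whole ring is clear. I'll go down.

>>> carry_out([
  [-1, 0, -0.003, 0.1, 0],
  [-1, 0, 0, 0.1, 0],
  [-1, 0, 0, 0.1, 0],
  [1, 0, 0, 0, 0],
  [1, 0, 0, 0, 0],
])

```text
t: 3.28
ee_pos: [0.5013, -0.0776, 0.1917]
eef_rot: [3.14, 0.001, 1.781]
ft_force: [0.4, -0.1, 1.1]
gripper_width: 0.6
grip_force: 0.0
```

>>> carry_out([
  [1, 0, 0, 0, 0],
  [1, 0, 0, 0, 0],
  [1, 0, 0, 0, 0],
  [1, 0, 0, 0, 0],
  [1, 0, 0, 0, 0],
])

```text
t: 3.9
ee_pos: [0.5011, -0.0779, 0.1916]
eef_rot: [3.141, 0.0, 1.78]
ft_force: [-4.3, 0.3, 9.2]
gripper_width: 0.173
grip_force: 54.9
```

>>> carry_out([
  [1, 0, 0, -0.1, 0],
  [1, 0, 0, -0.2, 0],
  [1, 0, 0, -0.2, 0],
  [1, 0, 0, -0.1, 0],
  [1, 0, 0, 0, 0],
])

```text
t: 4.53
ee_pos: [0.5012, -0.0779, 0.312]
eef_rot: [3.139, 0.001, 1.78]
ft_force: [0.2, 0.8, 0.3]
gripper_width: 0.172
grip_force: 61.5
```

Run:
```python
from h import *
go(.485,.354,.31,1.571)
snap('side','side2')
```

```text
shift [2.129 0.369 0.01 ] turn 0.199 pos [ 0.5012 -0.0779  0.312 ] yaw 1.78 rot [3.1389e+00 1.3000e-03] F [0.2 0.8 0.3] w 0.172 gf 61.5 t 4.525 j6 -0.44
```

View pics/side2.png

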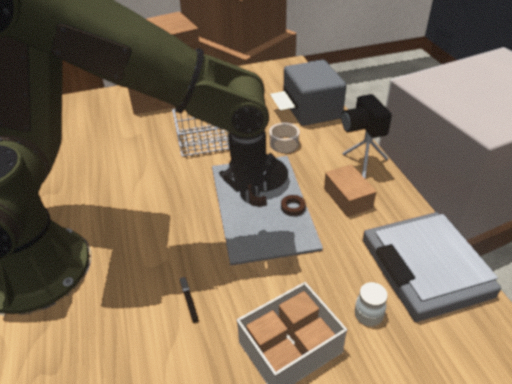

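The picture shows the half ring held clear of the board at (258,198). I'll carry it over the basket.

>>> carry_out([
  [1, 0.26, 0.04, 0, 0],
  [1, 0.26, 0.04, 0, 0],
  [1, 0.26, 0.04, 0, 0],
  [1, 0.26, 0.04, 0, 0],
  [1, 0.26, 0.04, 0, 0],
])

```text
t: 5.2
ee_pos: [0.4858, 0.1864, 0.3093]
eef_rot: [-3.14, 0.0, 1.78]
ft_force: [0.2, -0.2, 0.1]
gripper_width: 0.172
grip_force: 61.5
```

>>> carry_out([
  [1, 0.28, 0.04, 0, 0],
  [1, 0.28, 0.04, 0, 0],
  [1, 0.27, 0.04, 0, 0],
  [1, 0, 0, 0, 0.1],
  [1, 0, 0, 0, 0.1],
])

```text
t: 5.82
ee_pos: [0.4749, 0.3528, 0.3086]
eef_rot: [-3.139, 0.002, 1.568]
ft_force: [0.0, 0.3, -0.3]
gripper_width: 0.174
grip_force: 61.6
```

Run:
```python
from h import *
go(.475,.354,.24,1.571)
d=snap('side','side3'); a=d['image'][60:180,150:310]
cv2.imwrite('pics/crop3.png',cv2.resize(a,None,fx=4,fy=4,interpolation=cv2.INTER_CUBIC))
```

```text
shift [0.006 0.    0.343] turn -0.003 pos [0.4749 0.3528 0.3086] yaw 1.568 rot [-3.1392e+00  1.6000e-03] F [ 0.   0.3 -0.3] w 0.174 gf 61.6 t 5.825 j6 0.58
```

View pics/crop3.png

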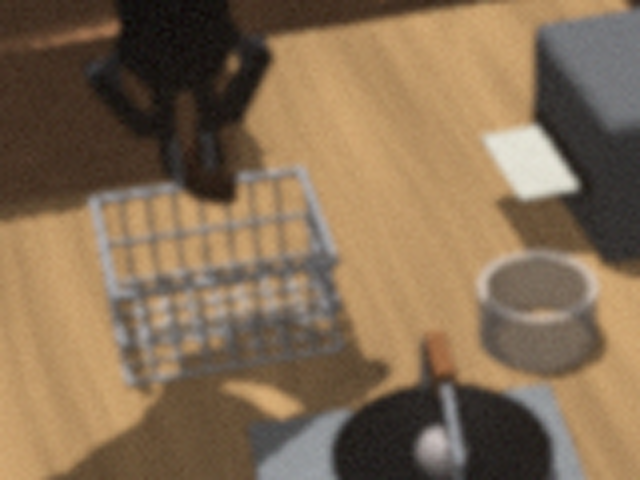

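The half ring is held at crop (210,185). The basket rim corners are at (95,200), (303,172), (335,262) and (115,290). I'll cross-check the basket position with this camera.

Run:
```python
from h import *
d=dict(np.load('pics/side3.npz'))
for u,v in ((95,200),(303,172),(335,262),(115,290)): print(px(d,150+u/4,60+v/4,.08).round(3))
print(px(d,150+210/4,60+185/4,.13))
```

```text
[0.415 0.435 0.08 ]
[0.575 0.422 0.08 ]
[0.566 0.296 0.08 ]
[0.408 0.312 0.08 ]
[0.48967014 0.34680636 0.13      ]
```

>>> carry_out([
  [1, 0.03, 0.01, 0.15, 0],
  [1, 0, 0, 0.15, 0],
  [1, 0, 0, 0.06, 0],
  [1, 0, 0, 0, 0],
  [1, 0, 0, 0, 0],
])

```text
t: 6.5
ee_pos: [0.4776, 0.3583, 0.2397]
eef_rot: [3.14, -0.001, 1.571]
ft_force: [0.1, 0.2, -0.6]
gripper_width: 0.174
grip_force: 61.6
```

>>> carry_out([
  [0.1, 0, 0, 0, 0],
  [0.1, 0, 0, 0, 0],
  [0.1, 0, 0, 0, 0],
  [0.1, 0, 0, 0, 0],
  [0.1, 0, 0, 0, 0],
])

```text
t: 7.12
ee_pos: [0.4774, 0.3582, 0.2387]
eef_rot: [3.142, -0.0, 1.57]
ft_force: [-0.9, -1.0, -0.3]
gripper_width: 0.449
grip_force: 0.0
```

>>> carry_out([
  [0.1, 0, 0, -0.2, 0],
  [0.1, 0, 0, -0.25, 0],
  [0.1, 0, 0, -0.25, 0],
  [-1, 0, 0, 0, 0],
  [-1, 0, 0, 0, 0],
])

```text
t: 7.75
ee_pos: [0.4772, 0.3581, 0.3778]
eef_rot: [-3.141, 0.001, 1.57]
ft_force: [0.2, 0.6, -0.1]
gripper_width: 0.857
grip_force: 0.0
```

Run:
```python
from h import *
go(.584,.1155,.35,1.45)
d=snap('top','top4'); e=snap('side','side4')
a=d['image'][140:270,60:260]; b=e['image'][90:200,160:320]
a=cv2.resize(a,None,fx=4,fy=4,interpolation=cv2.INTER_CUBIC)[:,:400];b=cv2.resize(b,None,fx=3,fy=3,interpolation=cv2.INTER_CUBIC)[:,:400]
o=np.zeros((520,800,3),np.uint8);o[:,:400]=a;o[:b.shape[0],400:]=b
cv2.imwrite('pics/crop4.png',o)
```

```text
shift [-1.213  0.535  0.139] turn 0.115 pos [0.4772 0.3581 0.3778] yaw 1.57 rot [-3.1407e+00  6.0000e-04] F [ 0.2  0.6 -0.1] w 0.857 gf 0.0 t 7.75 j6 0.58
```

View pics/crop4.png

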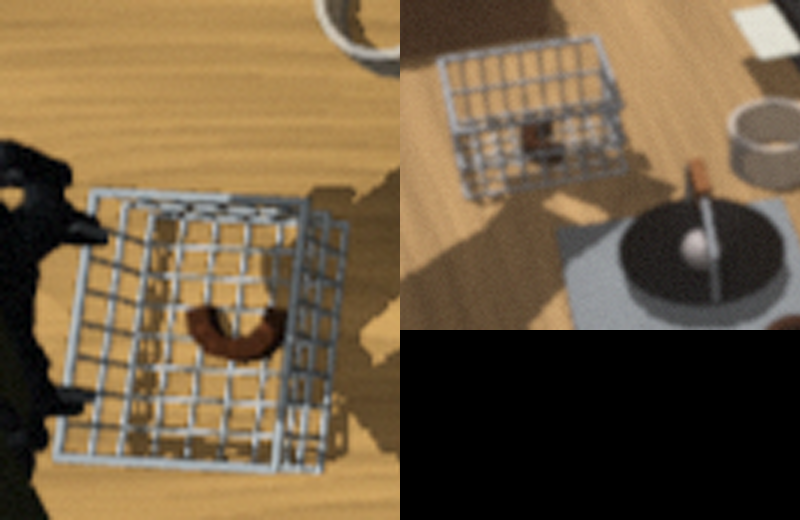

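The left crop shows the half ring lying flat inside the basket at (237,335). The ball still rests in the dish, at (700,248) in the right crop. Next I'll approach the handle and refine the dish and board angles from the first picture.

>>> carry_out([
  [-1, -0.24, 0.107, 0, 0],
  [-1, -0.24, 0.107, 0, 0],
  [-1, -0.24, 0.107, 0, 0],
  [-1, -0.24, 0.107, 0, 0],
  [-1, -0.24, 0.107, 0, 0],
])

```text
t: 8.48
ee_pos: [0.5847, 0.1165, 0.3775]
eef_rot: [-3.14, 0.0, 1.57]
ft_force: [-0.1, 1.1, -0.4]
gripper_width: 1.001
grip_force: 0.0
```

Run:
```python
from h import *
d=dict(np.load('pics/top0.npz'))
M=np.linalg.inv(d['camera_from_world']); v,u=np.indices(d['depth'].shape)
P=np.stack([(u-d['cx'])/d['fx'],(v-d['cy'])/d['fy'],np.ones(u.shape)],-1)*d['depth'][...,None]@M[:3,:3].T+M[:3,3]
im=d['image'].astype(int); sub=np.zeros(u.shape,bool); sub[165:200,180:245]=1
m=sub&(im[...,2]>im[...,0]+40); Q=P[m]; Q=Q[Q[:,2]>.112]
print(len(Q),Q.mean(0),Q[:,2].min(),Q[:,2].max()); r=cv2.minAreaRect(Q[:,:2].astype(np.float32));print(r)
l=cv2.fitLine(Q[:,:2].astype(np.float32),cv2.DIST_L2,0,.01,.01).ravel();print('yaw',np.arctan2(-l[0],l[1]))
# board: grey pixels
g=((im.max(2)-im.min(2)<30)&(im.max(2)>90)).astype(np.uint8); k=np.zeros_like(g);k[140:250,168:325]=g[140:250,168:325]
k=cv2.morphologyEx(k,cv2.MORPH_OPEN,np.ones((5,5)))
c=max(cv2.findContours(k,0,1)[0],key=cv2.contourArea)[:,0]
W=np.array([px(d,a,b,.012)[:2] for a,b in c],np.float32);print('board',cv2.minAreaRect(W))
go(.584,.1155,.35,1.45)
```

```text
124 [0.58461804 0.11597503 0.12279938] 0.11398992161547505 0.12723151893115092
((0.5852583050727844, 0.11549722403287888), (0.04370502382516861, 0.014011000283062458), 83.27007293701172)
yaw -0.11477919
board ((0.5617566704750061, 0.030612006783485413), (0.3590576648712158, 0.2196590006351471), 83.50392150878906)
shift [-0.005 -0.004  0.137] turn 0.115 pos [0.5847 0.1165 0.3775] yaw 1.57 rot [-3.1398e+00  2.0000e-04] F [-0.1  1.1 -0.4] w 1.001 gf 0.0 t 8.475 j6 0.14
```

>>> carry_out([
  [-1, -0.005, 0, 0.05, 0.11],
  [-1, 0, 0, 0.15, 0],
  [-1, 0, 0, 0.15, 0],
  [-1, 0, 0, 0.15, 0],
  [-1, 0, 0, 0.05, 0],
])

```text
t: 9.1
ee_pos: [0.5838, 0.117, 0.266]
eef_rot: [-3.137, 0.001, 1.455]
ft_force: [-0.1, -0.3, 0.4]
gripper_width: 1.0
grip_force: 0.0
```

>>> carry_out([
  [-0.5, 0, 0, 0, 0],
  [0, 0, 0, 0, 0],
  [0.3, 0, 0, 0, 0],
  [0.45, 0, 0, 0, 0],
  [0.5, 0, 0, 0, 0],
])

```text
t: 9.72
ee_pos: [0.5842, 0.1171, 0.2689]
eef_rot: [3.141, -0.0, 1.455]
ft_force: [-0.3, 0.5, -0.7]
gripper_width: 0.253
grip_force: 0.0
```

Run:
```python
from h import *
go(.585,.1157,.267,1.455)
d=snap('side','side5'); a=d['image'][110:220,200:330]
cv2.imwrite('pics/crop5.png',cv2.resize(a,None,fx=5,fy=5,interpolation=cv2.INTER_CUBIC))
```

```text
shift [-0.007  0.005  0.01 ] turn 0.0 pos [0.5842 0.1171 0.2689] yaw 1.455 rot [ 3.1413 -0.    ] F [-0.3  0.5 -0.7] w 0.253 gf 0.0 t 9.725 j6 0.25
```

View pics/crop5.png

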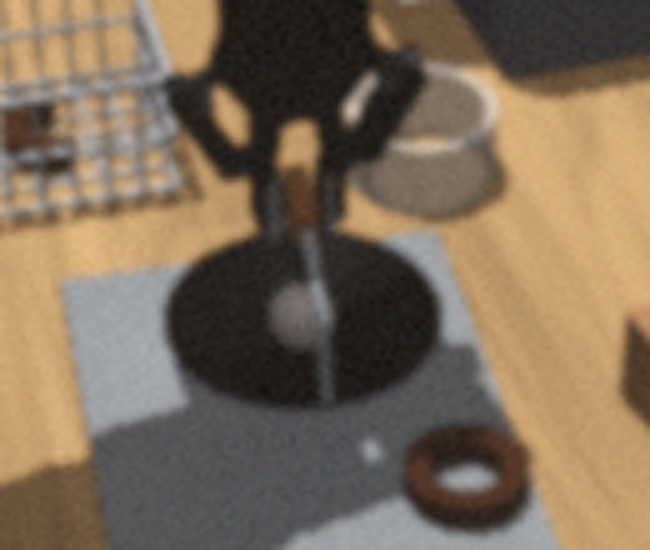

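The grip block at (300,195) sits centred between the pads at about (270,200) and (332,195), and the ball is at (300,315). I'll close gently.

>>> carry_out([
  [0.55, -0.007, 0.004, 0.005, 0],
  [0.6, 0, 0, 0, 0],
  [0.63, 0, 0, 0, 0],
  [0.66, 0, 0, 0, 0],
  [0.7, 0, 0, 0, 0],
])

```text
t: 10.4
ee_pos: [0.5849, 0.1156, 0.2678]
eef_rot: [3.141, -0.0, 1.455]
ft_force: [1.0, -0.1, 0.6]
gripper_width: 0.156
grip_force: 32.0
```

>>> carry_out([
  [0.75, 0, 0, 0, 0],
  [0.85, 0, 0, 0, 0],
  [1, 0, 0, 0, 0],
  [1, 0, 0, 0, 0],
  [1, 0, 0, 0, 0],
])

```text
t: 11.02
ee_pos: [0.5849, 0.1156, 0.2678]
eef_rot: [3.141, -0.0, 1.455]
ft_force: [0.5, 0.0, 3.3]
gripper_width: 0.151
grip_force: 59.0
```

>>> carry_out([
  [1, 0, 0, -0.005, 0],
  [1, 0, 0, -0.01, 0],
  [1, 0, 0, -0.02, 0],
  [1, 0, 0, -0.03, 0],
  [1, 0, 0, -0.04, 0],
])

```text
t: 11.65
ee_pos: [0.5848, 0.1156, 0.2892]
eef_rot: [-3.141, 0.0, 1.455]
ft_force: [-0.5, -0.2, -2.6]
gripper_width: 0.154
grip_force: 58.5
```

>>> carry_out([
  [1, 0, 0, -0.04, 0],
  [1, 0, 0, -0.04, 0],
  [1, 0, 0, -0.04, 0],
  [1, 0, 0, -0.04, 0],
  [1, 0, 0, -0.04, 0],
])

```text
t: 12.28
ee_pos: [0.5849, 0.1156, 0.3292]
eef_rot: [-3.142, 0.0, 1.455]
ft_force: [-0.2, -0.3, -3.7]
gripper_width: 0.152
grip_force: 58.5
```

>>> carry_out([
  [1, 0, 0, -0.04, 0],
  [1, 0, 0, -0.04, 0],
  [1, 0, 0, -0.04, 0],
  [1, 0, 0, -0.03, 0],
  [1, 0, 0, -0.02, 0],
])

```text
t: 12.9
ee_pos: [0.5848, 0.1156, 0.3631]
eef_rot: [3.141, -0.0, 1.455]
ft_force: [-0.4, -0.0, -3.1]
gripper_width: 0.154
grip_force: 58.5
```

>>> carry_out([
  [1, 0, 0, -0.015, 0],
  [1, 0, 0, -0.007, 0],
  [1, 0, 0, -0.003, 0],
  [1, 0, 0, 0, 0],
  [1, 0, 0, 0, 0],
])

```text
t: 13.52
ee_pos: [0.5849, 0.1156, 0.3675]
eef_rot: [-3.141, 0.0, 1.455]
ft_force: [0.0, -0.4, -2.5]
gripper_width: 0.155
grip_force: 58.5
```

Run:
```python
from h import *
go(.585,.1157,.368,3.028)
d=snap('side','side6'); a=d['image'][70:200,190:350]
cv2.imwrite('pics/crop6.png',cv2.resize(a,None,fx=4,fy=4,interpolation=cv2.INTER_CUBIC))
```

```text
shift [ 0.     0.001 -0.002] turn -1.502 pos [0.5849 0.1156 0.3675] yaw 1.455 rot [-3.1414e+00  1.0000e-04] F [ 0.  -0.4 -2.5] w 0.155 gf 58.5 t 13.525 j6 0.25
```

View pics/crop6.png

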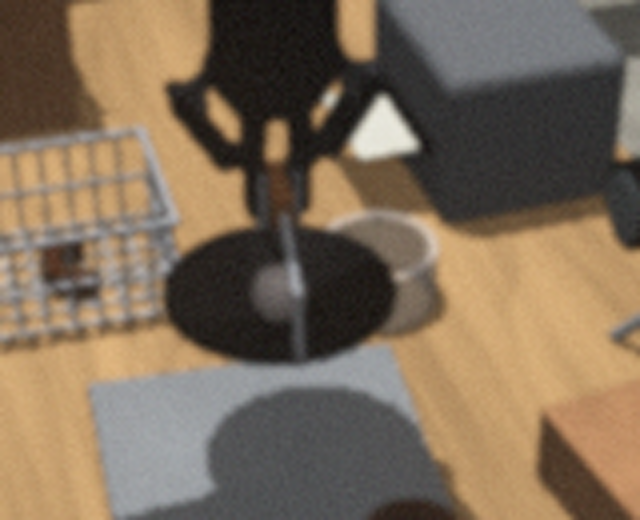

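The dish is lifted level, with the ball in its middle at (275,290). Now the quarter turn, smoothly ramped.

>>> carry_out([
  [1, 0, 0, 0, -0.01],
  [1, 0, 0, 0, -0.02],
  [1, 0, 0, 0, -0.03],
  [1, 0, 0, 0, -0.045],
  [1, 0, 0, 0, -0.06],
])

```text
t: 14.2
ee_pos: [0.5849, 0.1156, 0.3677]
eef_rot: [-3.142, -0.0, 1.631]
ft_force: [0.2, 0.5, -3.3]
gripper_width: 0.154
grip_force: 58.5
```

>>> carry_out([
  [1, 0, 0, 0, -0.078],
  [1, 0, 0, 0, -0.078],
  [1, 0, 0, 0, -0.078],
  [1, 0, 0, 0, -0.078],
  [1, 0, 0, 0, -0.078],
])

```text
t: 14.82
ee_pos: [0.5849, 0.1156, 0.3677]
eef_rot: [-3.142, -0.0, 2.04]
ft_force: [0.4, 1.1, -3.7]
gripper_width: 0.15
grip_force: 58.4
```

>>> carry_out([
  [1, 0, 0, 0, -0.078],
  [1, 0, 0, 0, -0.078],
  [1, 0, 0, 0, -0.078],
  [1, 0, 0, 0, -0.078],
  [1, 0, 0, 0, -0.078],
])

```text
t: 15.45
ee_pos: [0.5849, 0.1156, 0.3677]
eef_rot: [-3.142, -0.0, 2.449]
ft_force: [-0.1, -0.1, -3.5]
gripper_width: 0.156
grip_force: 58.5
```

>>> carry_out([
  [1, 0, 0, 0, -0.078],
  [1, 0, 0, 0, -0.078],
  [1, 0, 0, 0, -0.078],
  [1, 0, 0, 0, -0.078],
  [1, 0, 0, 0, -0.078],
])

```text
t: 16.08
ee_pos: [0.5849, 0.1156, 0.3676]
eef_rot: [-3.142, -0.0, 2.857]
ft_force: [0.8, -0.4, -2.4]
gripper_width: 0.152
grip_force: 58.5
```

>>> carry_out([
  [1, 0, 0, 0, -0.06],
  [1, 0, 0, 0, -0.045],
  [1, 0, 0, 0, -0.03],
  [1, 0, 0, 0, -0.02],
  [1, 0, 0, 0, -0.01],
])

```text
t: 16.7
ee_pos: [0.5849, 0.1156, 0.3677]
eef_rot: [-3.142, -0.0, 3.027]
ft_force: [0.6, -0.3, -2.7]
gripper_width: 0.153
grip_force: 58.5
```

>>> carry_out([
  [1, 0, 0, 0, 0],
  [1, 0, 0, 0, 0],
  [1, 0, 0, 0, 0],
  [1, 0, 0, 0, 0],
  [1, 0, 0, 0, 0],
])

```text
t: 17.32
ee_pos: [0.5848, 0.1156, 0.3677]
eef_rot: [-3.142, -0.0, 3.026]
ft_force: [0.1, 0.4, -3.1]
gripper_width: 0.154
grip_force: 58.5
```

Run:
```python
from h import *
go(.585,.1157,.368,3.028)
d=snap('side','side7'); e=snap('top','top7')
a=cv2.resize(d['image'][70:230,190:350],None,fx=2.5,fy=2.5,interpolation=cv2.INTER_CUBIC)
b=cv2.resize(e['image'][130:250,60:330],None,fx=1.45,fy=3.3,interpolation=cv2.INTER_CUBIC)
b=cv2.resize(e['image'][140:230,170:260],(400,400),interpolation=cv2.INTER_CUBIC)
cv2.imwrite('pics/crop7.png',np.hstack([a,b]))
```

```text
shift [-0.001  0.    -0.002] turn -0.002 pos [0.5848 0.1156 0.3677] yaw 3.026 rot [-3.1415 -0.    ] F [ 0.1  0.4 -3.1] w 0.154 gf 58.5 t 17.325 j6 -1.32
```

View pics/crop7.png

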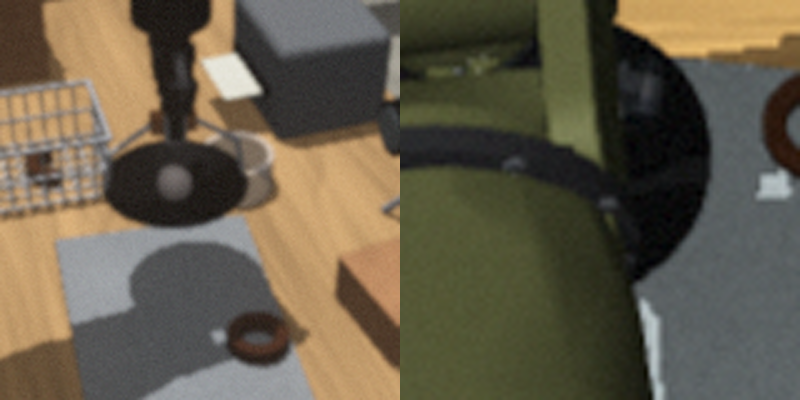

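The dish is turned square and level, with the ball in its middle at (175,182). I'll wait a moment for it to settle, then hand in.

>>> carry_out([
  [1, 0, 0, 0, 0],
  [1, 0, 0, 0, 0],
  [1, 0, 0, 0, 0],
  [1, 0, 0, 0, 0],
  [1, 0, 0, 0, 0],
])

```text
t: 18.05
ee_pos: [0.5849, 0.1156, 0.3677]
eef_rot: [-3.142, -0.0, 3.026]
ft_force: [0.3, 0.2, -3.4]
gripper_width: 0.155
grip_force: 58.5
```

```bash
python3 -c "
from cell import ctrl
print(ctrl.close_job())"
```

```text
the job is handed in; nothing more can be done
None
```

The job is handed in at about 18 s, with no verdict shown: the broken half ring is in the wire basket, and the dish is held level and still about 10 cm above the board, turned a quarter turn with the ball in its middle.

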